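# Load the snap-die carrier under the drop catch of the die bed

### The job

The die bed has to be made ready for setting snaps. Take out the thread spool that was left standing in it and stand it upright on the bench, then load the carrier with the three round cup dies (not the one with the single bar): slide it in from the open end, dies first and flat on the bed, so that its own front edge lifts the hinged catch, and push it fully home until the catch has dropped shut behind it. Let go, and leave the other carrier, the thread cone, the pen pot and the pattern weight where they stand.

Things in the scene. Friction and masses are not known exactly. Their poses are not given: they have to be found in the camera images.
- die_bed: fixed die bed, grey base plate, x = -120 to +102 mm, y = +-84 mm, with two keeper rails and a hinged catch. Origin on the bench, +x the loading direction (open end x < 0, towards the robot), +y left. Its floor is the plate's top, z = 12 mm. The open end has no step: a carrier is set on the floor before the mouth and slid in. The bench within 0.12 m of its left (+y) edge is bare
- channel_mouth (a point): floor centre at the rails' entry (bed x = 4 mm, axes as the bed's). The channel is 92 mm wide (y = +-46 mm) and ends at the back stop; keeper lips on the rails (underside 15.5 mm, top 20.5 mm above the floor) overhang it to y = +-39 mm. Low flared strips, top 12 mm above the floor, lead in from 39 mm before this point, there about 110 mm apart
- back_stop (a point): foot of the back stop's face, on the floor and the channel's centre line (bed x = 85 mm); the stop is 20 mm high. Home: the carrier's front edge touches it
- drop_catch (a joint): dark steel gravity catch, arm outside the left rail (y = 62 to 70 mm), hinged on a level cross pin at bed x = 60, z = 28 mm; highest point z = 48 mm. 0 = dropped shut, grows in rad as the nose swings up, free to 1.0; 80 g, no spring, falls shut by itself. A carrier sliding in lifts it about 0.2 rad and passes under; the push needed is a few N
- catch_nose (a point): lower inner edge of the catch's nose (shut: bed x = -2, y = 39, z = 14 mm), which drops behind the carrier. The nose spans y = 34 to 44.5 mm in the mouth; outwards its underside is a ramp of 27 degrees, from z = 14 mm at bed x = -7 mm to 32 mm at x = -43 mm, that a carrier's front edge pushes up
- cup_carrier: carrier to load: loose aluminium slab 84 x 88 x 14 mm, about 0.42 kg, three small round cup dies (6.5 mm high) in a row across the front, a turned dark knob behind them. Origin: centre of its underside; +x front: fully rounded leading edge at x = 42 mm, dies at x = 21 mm, square rear edge at x = -42 mm, sides y = +-44 mm. Home, the rear edge is 3 mm past the catch's nose
- cup_knob (a point): grip point in the knob of the carrier to load: upright cylinder, diameter 26 mm, on the carrier's x = -12, y = 0 mm, from 22 to 56 mm above its underside; this point is 45 mm above the underside
- cup_front (a point): middle of the front edge of the carrier to load (x = 42 mm, 7 mm above its underside)
- bar_carrier: the other carrier, not to be used: same slab and knob, but one bar anvil 70 x 13 mm across its front instead of the three round dies. Loose; the two carriers may change places
- stray_spool: wooden thread spool, yellow thread, standing in the bed in the carrier's way; 45 mm high, flanges 34 mm in diameter (top flange 34 to 45 mm up), barrel 17 mm, 30 g. Origin: centre of its underside, z up
- cone: bystander: cone of thread, 150 mm high, base about 88 mm in diameter; origin under its centre
- pen_pot: bystander: pen pot with pens, 153 mm high, about 96 mm in diameter; origin under its centre
- weight: bystander: cast pattern weight, 72 mm in diameter, 52 mm high; origin under its centre
Things that resemble listed ones, but are neither listed nor needed, are in the scene too. Leave any turquoise look-alike of the cup_carrier alone.

How it is judged:
On the way, in this order (a step that is already met when the one before it is completed fails the run):
1. the spool has been taken out of the bed and stands on the bench (height (world z) of stray_spool between -0.01 and 0.006 m and angle between stray_spool's own z axis and vertical below 0.2 rad), for 0.2 s.
2. the carrier, front first, lifts the catch as it slides in under it (value of joint drop_catch above 0.1 rad and x of cup_front in the frame of die_bed between -0.02 and 0.08 m and z of cup_front in the frame of die_bed below 0.024 m), for 0.1 s.
3. the carrier is home and the catch has dropped behind it (x of cup_front in the frame of die_bed between 0.08 and 0.088 m and y of cup_front in the frame of die_bed between -0.006 and 0.006 m and z of cup_front in the frame of die_bed below 0.0225 m and angle between cup_carrier's own z axis and vertical below 0.035 rad and angle between the x axis of cup_carrier and the x axis of die_bed, either way round below 0.06 rad and value of joint drop_catch below 0.05 rad), for 0.2 s.
At the end, for the whole second after the job is handed in: The carrier with the three round dies lies flat in the bed, dies end first, its front edge within 5 mm of the back stop; the catch has dropped shut behind it (below 0.05 rad); the spool stands upright on the bench, off the bed; all at rest and released (all of step 1 and all of step 3 and linear speed of each of cup_carrier, stray_spool below 0.02 m/s); the robot touches nothing.
It fails at once if the other die carrier is shifted by more than 25 mm or tipped (distance of bar_carrier from where it was at the start of the episode above 0.025 m or angle between bar_carrier's own z axis and vertical above 0.35 rad).
It fails at once if the thread cone is shifted by more than 25 mm or tipped (distance of cone from where it was at the start of the episode above 0.025 m or angle between cone's own z axis and vertical above 0.35 rad).
It fails at once if the pen pot is shifted by more than 25 mm or tipped (distance of pen_pot from where it was at the start of the episode above 0.025 m or angle between pen_pot's own z axis and vertical above 0.35 rad).
It fails at once if the pattern weight is shifted by more than 25 mm or tipped (distance of weight from where it was at the start of the episode above 0.025 m or angle between weight's own z axis and vertical above 0.35 rad).
It also fails if it takes over 70 s, if anything falls off the work surface, if the arm or the gripper's body presses on something with over 40 N, if the wrist force passes 120 N, or if a joint passes its speed limit or range.

### The arm

A 6-joint arm with a two-finger parallel gripper is mounted at the origin on a cart in front of the work surface, level with it; the furniture and walls round the work are solid. World frame = base frame: x ahead of the robot, y to its left, z up, the work surface at z = 0. Lengths are in m, angles in rad, forces in N, time in s.
With the tool pointing down it reaches from about 0.375 to 0.9 m from the base axis. Payload 3.1 kg.
Tool frame: the origin (TCP) lies between the finger pads; the fingertips stand 8 mm ahead of it and the grasp point (between the pads) lies 11 mm behind it; z points along the fingers, y is the line along which they close (so a half turn about z gives the same grasp; the last joint's range is limited). The gripper opens to 85 mm and grips with 20 to 120 N. Pads are 22 mm wide; open, the fingers measure 114 mm over their backs; the gripper's body (76 mm by 85 mm) begins 54 mm behind the grasp point. The pads swing forward as they close: fully open they stand 13 mm farther back than shut.
Start: joints at [1.153, 0.527, 1.433, -0, 1.181, -0.178], TCP at [0.148, 0.607, 0.219] pointing down, gripper open.
Joint ranges: [-3.08, 3.08], [-0.75, 2.2], [0.22, 2.44], [-1.43, 4.57], [0, 2.65], [-2.85, 2.85]. Speed limits (rad/s): [2.79, 2.79, 3.14, 3.14, 3.14, 3.14].

### API

Orientations are given as a unit quaternion [x, y, z, w].
In Python, from station import readout, cams, sign_off gives the robot as it stands.
- The arm moves only by the tool send_rows, never from a script. Its argument "commands" is text: rows parted by semicolons, each of 5 numbers parted by spaces: the finger opening in mm, from 0 to 85.4, then the shift along the tool's x, y, z each as a share of 0.02 m, from -1 to 1, then the turn about the tool's z as a share of 4 degrees, from -1 to 1. In form: grip dx dy dz spin; .... A call has 1 to 20 rows; each row shifts and turns the commanded pose from where the row before left it, along the tool's axes as they then stand; what a row does not reach is not made up. A row lasts 1/12 s, in which the tool goes at most 41.7 mm and 7.16 degrees, less where a joint would pass 70% of its speed; a pose out of reach is approached as far as the arm can. A call with a number of a shift or a turn outside -1 to 1 is refused whole. A call with a gripper value outside its range is refused whole. The fingers move at their own pace and stop on an object; "grip_force" is the grip in N (left out, the last holds). Time passes only in rows, so rows that do not move let the fingers close. It gives the time, the measured TCP pose, the force, the opening and the grip force at its end, in the units of the state.
- readout.sense(): the state, without advancing time (a new reading comes with each control period).
- cams.snapshot(name): name is "scene" or "top"; returns a dict with "pixels" (480x640x3 uint8, red, green, blue), "intrinsics" (3x3 intrinsics, pixels), "dist" ([k1, k2, p1, p2, k3] as OpenCV has them; the pictures are not rectified), "eye" and "rotation" of the camera in the world. Camera axes: x right, y down, z forward; pixel columns grow to the right and rows downward; lengths in m; the calibration is good to about 2 mm. A picture is of the moment at which its call begins. There is no depth.
- sign_off(): hands the job in; it is judged then, once.
The state is a dict: "t": time; "q": joint angles; "qd": joint speeds; "tau": joint torques, N m; "tcp_pos": TCP position; "tool_rot": TCP orientation; "force": force on the tool from outside, world axes, zero at the start; "ft_torque": the same for the moment, N m; "finger_gap": opening from 0.0 (shut) to 1.0 (fully open); "gripper_force": force on a finger pad.
Only numpy, scipy, OpenCV 4.12 (cv2) and the standard library are available. Lean on these libraries where they do the work, as an engineer would, in place of code of your own. Each camera call takes 0.05 s, during which the arm holds its last target. There are 200 camera calls.

## Working session

There is one attempt and no reset: what is moved stays moved. The work goes in short steps, Python scripts to look and compute and a tool call to move; the robot and the scene stay as the last step left them, time stands still between calls to the robot, and variables do not carry over. Pictures are saved under pics/ and viewed, at most 12 in all, crops included, and the job is handed in when it is done.

Besides the shell and the picture viewer there is one more tool, called as name(argument=value, ...) on one line, values as JSON. send_rows: Moves the arm, as the interface text tells. Its arguments: {"type":"object","properties":{"commands":{"type":"string"},"grip_force":{"type":"number"}},"required":["commands"]}

```bash
mkdir -p pics; ls; cat > h.py <<'E'
import numpy as np, cv2
from station import readout, cams, sign_off
def snap(n,f=None):
    s=cams.snapshot(n)
    if f: cv2.imwrite('pics/'+f,cv2.cvtColor(np.asarray(s['pixels']),cv2.COLOR_RGB2BGR))
    return s
def ray(s,uv):
    K=np.array(s['intrinsics'],float);d=np.array(s['dist'],float)
    p=cv2.undistortPoints(np.array(uv,float).reshape(-1,1,2),K,d).reshape(-1,2)
    v=np.c_[p,np.ones(len(p))]@np.array(s['rotation']).T
    return np.array(s['eye']),v
def plane(s,uv,z):
    e,v=ray(s,uv); return e+v*((z-e[2])/v[:,2])[:,None]
def proj(s,P):
    R=np.array(s['rotation']);P=np.array(P,float).reshape(-1,3)
    return cv2.projectPoints((P-np.array(s['eye']))@R,np.zeros(3),np.zeros(3),np.array(s['intrinsics'],float),np.array(s['dist'],float))[0].reshape(-1,2)
E
python3 - <<'E'
from h import *
import pickle
for n in('top','scene'):
    s=snap(n,n+'0.png');pickle.dump(s,open(n+'0.pkl','wb'));print(n,s['eye'],np.round(s['rotation'],3).tolist(),s['intrinsics'])
print(readout.sense())
E
```

```text
pics
top [ 0.22449373 -0.02791395  1.58219438] [0.706, -0.702, 0.069, -0.063] [[596.16620887   0.         312.91802323]
 [  0.         596.16620887 241.99778656]
 [  0.           0.           1.        ]]
scene [-0.46796098 -1.08756316  0.78261757] [0.792, -0.316, 0.186, -0.488] [[497.08193969   0.         318.49833094]
 [  0.         497.08193969 242.29744982]
 [  0.           0.           1.        ]]
{'t': 0.1, 'q': array([ 1.15249740e+00,  5.28389307e-01,  1.43380472e+00,  2.81847802e-06,
        1.18141232e+00, -1.78521130e-01]), 'qd': array([ 1.20602533e-03, -2.71098254e-04, -3.72715020e-03, -1.77471470e-03,
        7.79379079e-05, -7.21210545e-05]), 'tau': array([-1.19872348e-04, -4.43304241e+01, -1.78584856e+01, -2.45002320e-04,
        3.93840834e-03,  8.57195744e-06]), 'tcp_pos': array([0.14812862, 0.60648435, 0.2179119 ]), 'tool_rot': array([ 1.19602373e-01,  9.92821363e-01, -9.61964388e-04, -2.97258891e-04]), 'force': array([ 0.61274544, -0.26929689,  0.3497414 ]), 'ft_torque': array([-0.05957463, -0.00836583, -0.01670169]), 'gripper_force': 0.0, 'finger_gap': 0.9975885471689881}
```

View pics/top0.png

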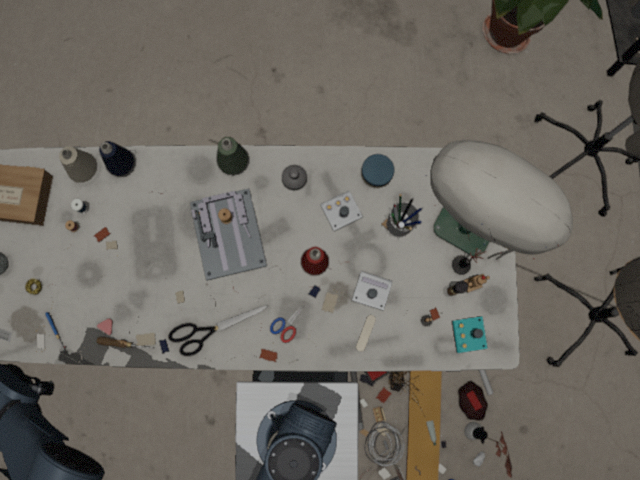

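View pics/scene0.png

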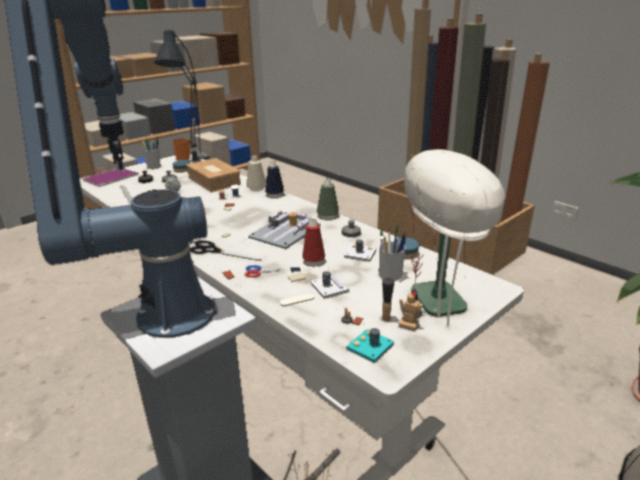

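The top view shows the bed at (230,232) with the spool at (225,214). There are three carrier-like things: white at (341,210) with dots, white at (372,291), and the turquoise look-alike at (470,334). I'll enlarge to confirm, and fix the rotation, which is a quaternion.

```bash
sed -i "s/np.array(s\['rotation'\])/Rot.from_quat(s['rotation']).as_matrix()/; 1a from scipy.spatial.transform import Rotation as Rot" h.py; sed -i "s/R=np.array(s\['rotation'\])/R=Rot.from_quat(s['rotation']).as_matrix()/" h.py; cat h.py | grep Rot
python3 - <<'E'
from h import *
im=cv2.imread('pics/top0.png')
a=cv2.resize(im[180:320,300:420],None,fx=4.2,fy=4.2,interpolation=cv2.INTER_CUBIC)[:588,:]
b=cv2.resize(im[180:285,185:275],None,fx=5,fy=5,interpolation=cv2.INTER_CUBIC)
cv2.imwrite('pics/cA.png',a);cv2.imwrite('pics/cB.png',b)
import pickle
s=pickle.load(open('top0.pkl','rb'))
print(plane(s,[[341,210],[372,291],[470,334],[225,214],[315,260],[294,176],[400,215],[230,232]],0).round(3))
print(proj(s,[[0.3,0,0]]))
E
```

```text
from scipy.spatial.transform import Rotation as Rot
    v=np.c_[p,np.ones(len(p))]@Rot.from_quat(s['rotation']).as_matrix().T
    R=Rot.from_quat(s['rotation']).as_matrix();P=np.array(P,float).reshape(-1,3)
[[ 0.613 -0.118  0.   ]
 [ 0.391 -0.2    0.   ]
 [ 0.275 -0.464  0.   ]
 [ 0.599  0.199  0.   ]
 [ 0.474 -0.047  0.   ]
 [ 0.709  0.012  0.   ]
 [ 0.6   -0.28   0.   ]
 [ 0.549  0.184  0.   ]]
[[296.7557651  324.96489777]]
```

View pics/cA.png

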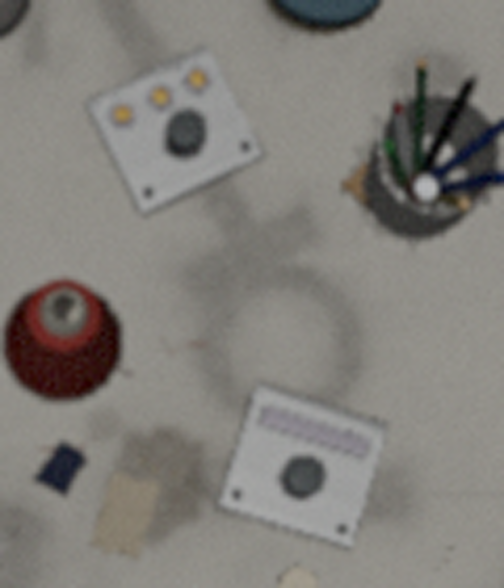

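View pics/cB.png

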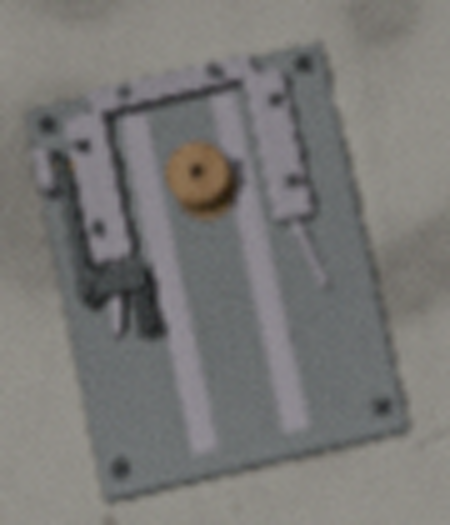

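Crop A shows the three round yellow cup dies on the carrier at top-view (341,210), so that is the cup carrier. The one at (372,291) has the single bar, and the turquoise one is to be ignored. In crop B the spool stands in the channel and the catch is on the left rail.

```bash
cat > m.py <<'E'
from h import *
import pickle,sys
s=pickle.load(open('top0.pkl','rb'));im=np.array(s['pixels']);
hsv=cv2.cvtColor(im,cv2.COLOR_RGB2HSV);g=im.astype(int)
print('bench',im[230,170],im[260,280],'plate',im[255,250],im[250,215],'carrier',im[220,335],im[285,365],'spool',im[214,224], 'lip',im[215,242])
def biggest(m,box):
    x0,y0,x1,y1=box;k=np.zeros(m.shape,np.uint8);k[y0:y1,x0:x1]=m[y0:y1,x0:x1]
    c=max(cv2.findContours(k,cv2.RETR_EXTERNAL,cv2.CHAIN_APPROX_NONE)[0],key=cv2.contourArea);return c
# bed: plate colour b>=r
rb=g[:,:,0]-g[:,:,2]
m=((rb<2)).astype(np.uint8)*255
m=cv2.morphologyEx(cv2.medianBlur(m,3),cv2.MORPH_OPEN,np.ones((3,3)))
c=biggest(m,(180,175,280,290));h=cv2.convexHull(c);r=cv2.minAreaRect(h);q=cv2.boxPoints(r);ap=cv2.approxPolyDP(h,5,True)[:,0]
print('bed area',cv2.contourArea(c),r);print('approx',ap.tolist())
P=plane(s,ap,0.012);print(P.round(4))
for nm,box in(('cup',(315,185,365,235)),('bar',(345,265,400,315))):
    m=((g.min(2)>182)).astype(np.uint8)*255 if 0 else ((rb<8)&(g.min(2)>100)).astype(np.uint8)*255
    c=biggest(m,box);r=cv2.minAreaRect(c);ctr=r[0];print(nm,r);Q=plane(s,cv2.boxPoints(r),0.014);print(Q.round(4).tolist(),Q.mean(0).round(4),np.linalg.norm(np.diff(Q,axis=0),axis=1))
    m=(g.max(2)<110).astype(np.uint8)*255;cc=biggest(m,box);M=cv2.moments(cc);k=[M['m10']/M['m00'],M['m01']/M['m00']];print(' knob',k,cv2.contourArea(cc),plane(s,[k],.05))
m=((hsv[:,:,1]>90)).astype(np.uint8)*255;c=biggest(m,(205,200,245,230));(x,y),rr=cv2.minEnclosingCircle(c);print('spool',x,y,rr,plane(s,[[x,y]],.055),cv2.minAreaRect(c))
E
python3 m.py
```

```text
bench [123 118 114] [142 140 134] plate [103 109 110] [105 109 109] carrier [156 156 154] [157 158 156] spool [56 44 28] lip [95 95 99]
bed area 4812.5 ((227.25538635253906, 233.623779296875), (81.29061889648438, 62.364173889160156), 77.19573211669922)
approx [[247, 189], [265, 265], [207, 279], [191, 202]]
[[0.6672 0.1398 0.012 ]
 [0.4578 0.086  0.012 ]
 [0.4186 0.2403 0.012 ]
 [0.6299 0.2929 0.012 ]]
cup ((342.2664489746094, 204.87652587890625), (43.781410217285156, 48.06795883178711), 61.55707550048828)
[[0.645, -0.0346, 0.014], [0.7112, -0.1502, 0.014], [0.6029, -0.206, 0.014], [0.5386, -0.0912, 0.014]] [ 0.6244 -0.1205  0.014 ] [0.1332976  0.12179486 0.13153878]
 knob [343.58125, 211.45625] 80.0 [[ 0.59675158 -0.1216164   0.05      ]]
bar ((373.0797424316406, 290.171630859375), (43.92945861816406, 48.03647994995117), 81.02737426757812)
[[0.4397, -0.1294, 0.014], [0.4605, -0.2566, 0.014], [0.3446, -0.2731, 0.014], [0.3246, -0.1472, 0.014]] [ 0.3924 -0.2016  0.014 ] [0.12889215 0.11713004 0.12752223]
 knob [371.4852941176471, 293.2769607843137] 68.0 [[ 0.38016912 -0.19315837  0.05      ]]
spool 224.91790771484375 215.723876953125 6.992167949676514 [[0.58173548 0.19161483 0.055     ]] ((224.75001525878906, 215.75001525878906), (13.435027122497559, 11.31370735168457), 45.0)
```

```bash
cat > m2.py <<'E'
from h import *
import pickle
s=pickle.load(open('top0.pkl','rb'));im=np.array(s['pixels']);g=im.astype(int)
H=np.array([[30,108],[325,40],[410,430],[107,500]])/5.+[185-.4,180-.4]
P=plane(s,H,.012);print('bed corners crop',P.round(4).tolist(),P.mean(0).round(4),np.linalg.norm(np.roll(P,-1,0)-P,axis=1).round(4))
for a,b in((3,0),(2,1),(2,3),(1,0)):
    d=P[b]-P[a];print(np.degrees(np.arctan2(d[1],d[0])).round(2),end=' ')
for nm,box in(('cup',(315,185,367,237)),('bar',(345,265,400,315))):
    x0,y0,x1,y1=box
    z=cv2.resize(im[y0:y1,x0:x1],None,fx=4,fy=4,interpolation=cv2.INTER_CUBIC).min(2)
    for th in (145,150):
        m=cv2.morphologyEx((z>th).astype(np.uint8)*255,cv2.MORPH_OPEN,np.ones((5,5)))
        c=max(cv2.findContours(m,0,1)[0],key=cv2.contourArea);q=cv2.boxPoints(cv2.minAreaRect(c))
        q=(q+.5)/4-.5+[x0,y0];Q=plane(s,q,.014);d=Q[1]-Q[0]
        print('\n',nm,th,Q.round(4)[:,:2].tolist(),Q.mean(0).round(4),np.linalg.norm(np.diff(Q,axis=0),axis=1).round(4),np.degrees(np.arctan2(d[1],d[0])).round(2))
    m=(z<110).astype(np.uint8)
    k=max(cv2.findContours(m,0,1)[0],key=cv2.contourArea);(x,y),r=cv2.minEnclosingCircle(k);M=cv2.moments(k)
    k=[(M['m10']/M['m00']+.5)/4-.5+x0,(M['m01']/M['m00']+.5)/4-.5+y0];print('knob',k,r/4,plane(s,[k],.054))
E
python3 m2.py
```

```text
bed corners crop [[0.6322, 0.2941, 0.012], [0.6712, 0.1328, 0.012], [0.4562, 0.0817, 0.012], [0.417, 0.2429, 0.012]] [0.5441 0.1879 0.012 ] [0.166  0.221  0.1659 0.2212]
13.38 13.38 103.66 103.61 
 cup 145 [[0.6243, -0.0632], [0.6639, -0.1403], [0.5935, -0.1732], [0.5547, -0.0965]] [ 0.6091 -0.1183  0.014 ] [0.0867 0.0777 0.0859] -62.84

 cup 150 [[0.6074, -0.0726], [0.6411, -0.1384], [0.5889, -0.1628], [0.5557, -0.0973]] [ 0.5983 -0.1178  0.014 ] [0.0739 0.0576 0.0734] -62.92
knob [343.6776737661743, 211.49918412916523] 6.003413200378418 [[ 0.59566556 -0.12162603  0.054     ]]

 bar 145 [[0.3667, -0.1453], [0.4409, -0.1697], [0.4142, -0.2527], [0.3402, -0.2276]] [ 0.3905 -0.1988  0.014 ] [0.0781 0.0872 0.0781] -18.2

 bar 150 [[0.3662, -0.1459], [0.4226, -0.1633], [0.398, -0.2447], [0.3418, -0.2268]] [ 0.3822 -0.1952  0.014 ] [0.059 0.085 0.059] -17.14
knob [371.5995887946543, 293.15596890259576] 5.505703449249268 [[ 0.38007704 -0.19302595  0.054     ]]
```

Measured from the top view:

| Item | World position | Yaw | Check |
|---|---|---|---|
| Bed | (0.553, 0.190) | about 13.5° | plate measures 166×221 mm against 168×222 mm given |
| Spool | bed (28, −5) mm | – | – |
| Carrier knob | about (0.597, −0.121) | about 26° | slab measures 87×78 mm; the rounded front edge is partly lost |

First I'll spin the tool so that tool y = bed x and tool x = bed y, then move over the spool.

send_rows(commands="85 0 0 0 1;85 0 0 0 1;85 0 0 0 1;85 0 0 0 1;85 0 0 0 1;85 0 0 0 1;85 0 0 0 1;85 0 0 0 1;85 0 0 0 1;85 0 0 0 1;85 0 0 0 1;85 0 0 0 1;85 0 0 0 1;85 0 0 0 1;85 0 0 0 1;85 0 0 0 0.7;85 0 0 0 0", grip_force=25)

```text
t: 1.52
tcp_pos: [0.1482, 0.6067, 0.2183]
tool_rot: [0.62, 0.785, -0.001, 0.0]
force: [-0.6, 0.3, -1.0]
finger_gap: 0.993
gripper_force: 0.0
```

send_rows(commands="85 -0.97 0.625 0 0;85 -0.97 0.625 0 0;85 -0.97 0.625 0 0;85 -0.97 0.625 0 0;85 -0.97 0.625 0 0;85 -0.97 0.625 0 0;85 -0.97 0.625 0 0;85 -0.97 0.625 0 0;85 -0.97 0.625 0 0;85 -0.97 0.625 0 0;85 -0.97 0.625 0 0;85 -0.97 0.625 0 0;85 -0.97 0.625 0 0;85 -0.97 0.625 0 0;85 -0.97 0.625 0 0;85 -0.97 0.625 0 0;85 -0.97 0.625 0 0;85 -0.97 0.625 0 0;85 -0.97 0.625 0 0;85 -0.97 0.625 0 0")

```text
t: 3.18
tcp_pos: [0.4824, 0.287, 0.2186]
tool_rot: [0.619, 0.786, -0.0, -0.0]
force: [0.2, -0.2, 0.6]
finger_gap: 0.993
gripper_force: 0.0
```

send_rows(commands="65 -0.97 0.625 0 0;65 -0.97 0.625 0 0;65 -0.97 0.625 0 0;65 -0.97 0.625 0 0;65 -0.97 0.625 0 0;65 -0.97 0.625 0 0;65 0 0 0 0;65 0 0 1 0;65 0 0 1 0;65 0 0 1 0;65 0 0 1 0;65 0 0 0 0;65 0 0 0 0")

```text
t: 4.27
tcp_pos: [0.5806, 0.1924, 0.1377]
tool_rot: [0.619, 0.785, -0.001, -0.001]
force: [-0.1, 0.0, 0.4]
finger_gap: 0.763
gripper_force: 0.0
```

```bash
cat >> h.py <<'E'
O=np.array([.5529,.1900]);Y=np.radians(13.5)
def bed(p,inv=False):
    R=np.array([[np.cos(Y),-np.sin(Y)],[np.sin(Y),np.cos(Y)]])
    return O+R@np.array(p)[:2] if inv else R.T@(np.array(p)[:2]-O)
def st():
    s=readout.sense();M=Rot.from_quat(s['tool_rot']).as_matrix()
    print('t%.2f'%s['t'],'tcp',s['tcp_pos'].round(4),'bed',(bed(s['tcp_pos'])*1000).round(1),'yaw_y',np.degrees(np.arctan2(M[1,1],M[0,1])).round(2),'tilt',M[2].round(3),'F',s['force'].round(1),'gap',round(s['finger_gap']*85.4,1),s['gripper_force'],'q',s['q'].round(2))
E
python3 - <<'E'
from h import *
st();s=snap('scene','s1.png')
im=cv2.imread('pics/s1.png');cv2.imwrite('pics/s1c.png',cv2.resize(im[160:300,220:420],None,fx=4,fy=4,interpolation=cv2.INTER_CUBIC))
E
```

```text
t4.27 tcp [0.5806 0.1924 0.1377] bed [27.5 -4.1] yaw_y 13.52 tilt [ 0.    -0.004 -1.   ] F [-0.1  0.   0.4] gap 65.2 0.0 q [ 0.14  0.61  1.54  0.    1.   -0.1 ]
```

View pics/s1c.png

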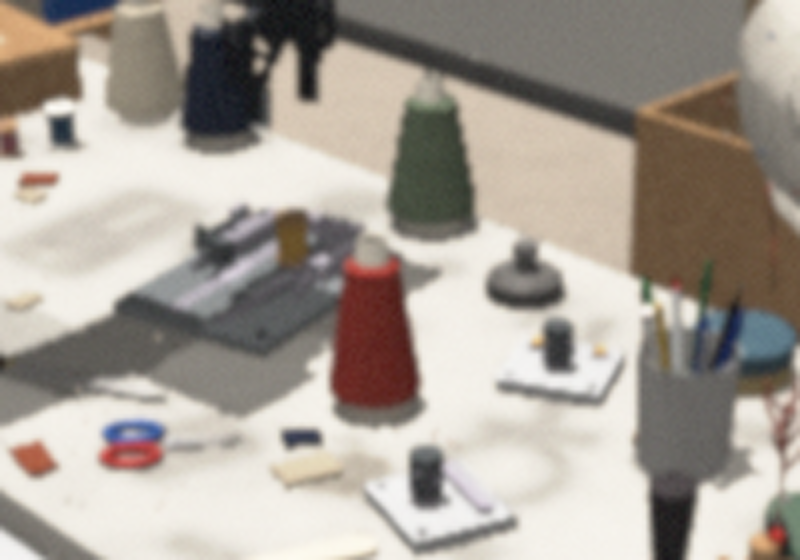

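The scene crop shows the gripper at crop (308,60), above the spool at (293,237), which is clear. I'll cross-check the spool, and also the knob at (558,343), across the two views.

```bash
python3 - <<'E'
from h import *
import pickle
s=pickle.load(open('scene0.pkl','rb'));t=pickle.load(open('top0.pkl','rb'))
def tri(a,b):
    e1,v1=ray(t,[a]);e2,v2=ray(s,[b]);v1,v2=v1[0],v2[0]
    k=np.linalg.lstsq(np.c_[v1,-v2],e2-e1,rcond=None)[0];p,q=e1+k[0]*v1,e2+k[1]*v2
    return ((p+q)/2).round(4),np.linalg.norm(p-q).round(4)
print('spool mid vs top',tri([224.75,215.2],[220+292.5/4,160+213/4]))
print('knob top',tri([343.68,211.2],[220+558/4,160+322/4]))
# spool body mid in scene: axis at z=.0345
print('spool ray z=.035',plane(s,[[220+292.5/4,160+238/4]],.035)[0].round(4))
print('proj tip',(proj(s,[[.5806,.1924,.13],[.5817,.1916,.057],[.597,-.121,.056]])-[220,160])*4)
E
```

```text
spool mid vs top (array([0.5834, 0.1909, 0.0583]), np.float64(0.0025))
knob top (array([ 0.5974, -0.1226,  0.0552]), np.float64(0.0031))
spool ray z=.035 [0.5817 0.1883 0.035 ]
proj tip [[284.55266787 139.69247792]
 [289.24146528 214.80181115]
 [554.3832148  321.11141719]]
```

send_rows(commands="65 -0.07 0.06 0.8 0;65 0 0 0.8 0;65 0 0 0.8 0;65 0 0 0.8 0;65 0 0 0.8 0;65 0 0 0.8 0;65 0 0 0.2 0;65 0 0 0 0;65 0 0 0 0;20 0 0 0 0;20 0 0 0 0;20 0 0 0 0;20 0 0 0 0;20 0 0 0 0;20 0 0 0 0;20 0 0 0 0", grip_force=25)

```text
t: 5.65
tcp_pos: [0.5847, 0.1914, 0.0402]
tool_rot: [0.619, 0.785, 0.001, 0.001]
force: [1.2, 0.3, 6.0]
finger_gap: 0.344
gripper_force: 24.4
```

```bash
python3 -c "
from h import *
st()"
```

```text
t5.65 tcp [0.5847 0.1914 0.0402] bed [31.2 -6.1] yaw_y 13.46 tilt [-0.     0.003 -1.   ] F [1.2 0.3 6. ] gap 29.3 24.426871996256523 q [ 0.13  0.75  1.59  0.    0.8  -0.1 ]
```

send_rows(commands="20 0 0 -0.3 0;20 0 0 -0.5 0;20 0 0 -1 0;20 0 0 -1 0;20 0 0 -1 0;20 0 0 -1 0;20 0 0 -1 0;20 0 0 0 0")

```text
t: 6.32
tcp_pos: [0.5859, 0.1916, 0.1595]
tool_rot: [0.619, 0.785, 0.003, 0.003]
force: [-0.1, 0.1, -0.3]
finger_gap: 0.343
gripper_force: 24.8
```

```bash
python3 - <<'E'
from h import *
st();s=snap('scene','s2.png')
im=cv2.imread('pics/s2.png');cv2.imwrite('pics/s2c.png',cv2.resize(im[140:250,230:350],None,fx=5,fy=5,interpolation=cv2.INTER_CUBIC))
E
```

```text
t6.32 tcp [0.5859 0.1916 0.1595] bed [32.5 -6.2] yaw_y 13.47 tilt [-0.001  0.008 -1.   ] F [-0.1  0.1 -0.3] gap 29.3 24.77168903744314 q [ 0.13  0.58  1.52 -0.    1.03 -0.1 ]
```

View pics/s2c.png

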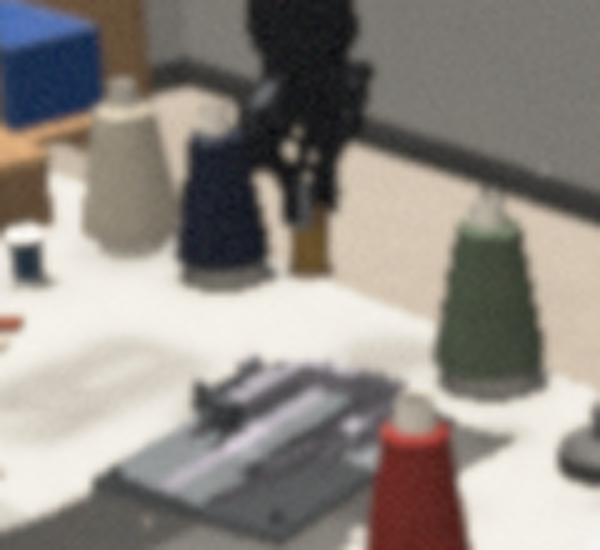

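The spool is held upright below the fingers, at crop (310,240), with its bottom at (310,275). I'll work out the spool's bottom relative to the TCP.

```bash
python3 - <<'E'
from h import *
s=cams.snapshot('scene')
for z in(.12,.13,.14,.15): print(z,((proj(s,[[.5859,.1916,z]])-[230,140])*5).round(0))
tgt=bed([-.03,.135]);print(bed([-.03,.135],True))
g=np.array(s['pixels']).astype(int);m=((g[:,:,0]-g[:,:,2])>45).astype(np.uint8)
m[:,:285]=0;m[:,300:]=0;m[:175]=0;m[200:]=0
ys,xs=np.nonzero(m);print(len(ys),ys.min(),ys.max(),xs.min(),xs.max(),[(y,xs[ys==y].min(),xs[ys==y].max()) for y in range(ys.min(),ys.max()+1)])
E
```

```text
0.12 [[313. 286.]]
0.13 [[312. 273.]]
0.14 [[312. 260.]]
0.15 [[311. 247.]]
[0.49221378 0.31426658]
46 186 194 289 294 [(186, np.int64(293), np.int64(293)), (187, np.int64(290), np.int64(294)), (188, np.int64(289), np.int64(294)), (189, np.int64(289), np.int64(294)), (190, np.int64(289), np.int64(294)), (191, np.int64(289), np.int64(294)), (192, np.int64(289), np.int64(294)), (193, np.int64(289), np.int64(294)), (194, np.int64(290), np.int64(293))]
```

send_rows(commands="20 0.88 -0.39 0 0;20 0.88 -0.39 0 0;20 0.88 -0.39 0 0;20 0.88 -0.39 0 0;20 0.88 -0.39 0 0;20 0.88 -0.39 0 0;20 0.88 -0.39 0 0;20 0.88 -0.39 0 0;20 0 0 0.9 0;20 0 0 0.9 0;20 0 0 0.9 0;20 0 0 0.9 0;20 0 0 0.9 0;20 0 0 0.9 0;20 0 0 0.7 0;20 0 0 0.3 0;20 0 0 0 0;20 0 0 0 0")

```text
t: 7.92
tcp_pos: [0.4892, 0.3131, 0.0258]
tool_rot: [0.619, 0.785, -0.001, -0.001]
force: [0.7, 0.5, -0.5]
finger_gap: 0.342
gripper_force: 25.7
```

```bash
python3 -c "
from h import *
st()"
```

```text
t7.92 tcp [0.4892 0.3131 0.0258] bed [-33.2 134.6] yaw_y 13.45 tilt [-0.    -0.002 -1.   ] F [ 0.7  0.5 -0.5] gap 29.2 25.724600397516042 q [ 0.38  0.75  1.68 -0.    0.72  0.14]
```

send_rows(commands="20 0 0 0.1 0;20 0 0 0 0;20 0 0 0 0")

```text
t: 8.17
tcp_pos: [0.4893, 0.3132, 0.0256]
tool_rot: [0.619, 0.785, -0.001, -0.0]
force: [-2.1, -0.6, 9.1]
finger_gap: 0.345
gripper_force: 26.2
```

send_rows(commands="20 0 0 0.1 0;20 0 0 0 0;20 0 0 0 0")

```text
t: 8.42
tcp_pos: [0.4894, 0.3133, 0.0253]
tool_rot: [0.619, 0.785, -0.0, -0.0]
force: [-4.1, -2.1, 21.4]
finger_gap: 0.346
gripper_force: 26.7
```

send_rows(commands="20 0 0 0.1 0;20 0 0 0 0;20 0 0 0 0")

```text
t: 8.67
tcp_pos: [0.4898, 0.3135, 0.0243]
tool_rot: [0.619, 0.785, 0.0, 0.0]
force: [-5.6, -3.1, 26.0]
finger_gap: 0.343
gripper_force: 27.2
```

send_rows(commands="20 0 0 -0.25 0;20 0 0 0 0;20 0 0 0 0;45 0 0 0 0;60 0 0 0 0;60 0 0 0 0;60 0 0 0 0;60 0 0 0 0;60 0 0 -0.5 0;60 0 0 -1 0;60 0 0 -1 0;60 0 0 -1 0;60 0 0 -1 0;60 0 0 -1 0;60 0 0 -1 0;60 0 0 -1 0;60 0 0 -1 0;60 0 0 -1 0;60 0 0 0 0")

```text
t: 10.25
tcp_pos: [0.4924, 0.3146, 0.2208]
tool_rot: [0.619, 0.785, 0.004, 0.002]
force: [1.4, 0.7, -0.4]
finger_gap: 0.703
gripper_force: 0.0
```

```bash
python3 - <<'E'
from h import *
st();s=snap('scene','s3.png')
im=cv2.imread('pics/s3.png');cv2.imwrite('pics/s3c.png',cv2.resize(im[140:250,200:320],None,fx=5,fy=5,interpolation=cv2.INTER_CUBIC))
d=np.array([.5965,-.1215])-readout.sense()['tcp_pos'][:2]
R=np.array([[np.cos(Y),-np.sin(Y)],[np.sin(Y),np.cos(Y)]]);print('to knob bed mm',(R.T@d)*1000)
E
```

```text
t10.25 tcp [0.4924 0.3146 0.2208] bed [-29.8 135.3] yaw_y 13.47 tilt [ 0.001  0.009 -1.   ] F [ 1.4  0.7 -0.4] gap 60.0 0.0 q [0.38 0.47 1.54 0.   1.12 0.14]
to knob bed mm [   0.56552613 -448.16539885]
```

View pics/s3c.png

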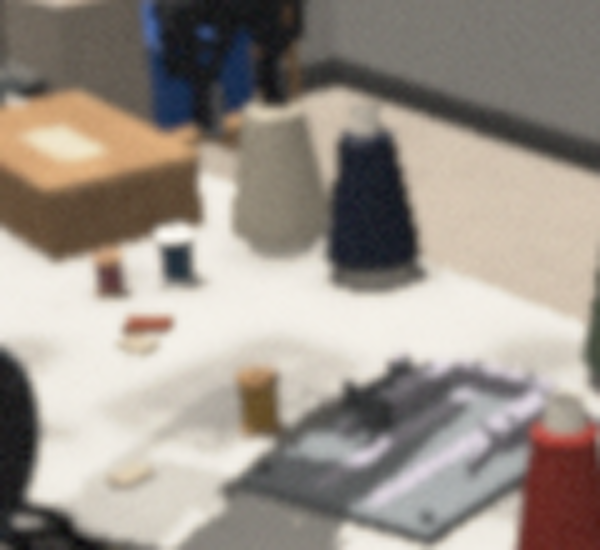

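The spool stands upright on the bench at crop (258,400), off the bed. Next is the carrier knob.

send_rows(commands="65 -1 0 0 0;65 -1 0 0 0;65 -1 0 0 0;65 -1 0 0 0;65 -1 0 0 0;65 -1 0 0 0;65 -1 0 0 0;65 -1 0 0 0;65 -1 0 0 0;65 -1 0 0 0;65 -1 0 0 0;65 -1 0 0 0;65 -1 0 0 0;65 -1 0 0 0;65 -1 0 0 0;65 -1 0 0 0;65 -1 0 0 0;65 -1 0 0 0;65 -1 0 0 0;65 -1 0 0 0")

```text
t: 11.97
tcp_pos: [0.5821, -0.0762, 0.2144]
tool_rot: [0.619, 0.785, -0.0, -0.001]
force: [-0.6, 0.1, 0.6]
finger_gap: 0.761
gripper_force: 0.0
```

send_rows(commands="65 -1 0 0 0;65 -1 0 0 0;65 -0.4 0.03 0 0;65 0 0 0 -1;65 0 0 0 -1;65 0 0 0 -1;65 0 0 0.5 -0.15;65 0 0 1 0;65 0 0 1 0;65 0 0 1 0;65 0 0 1 0;65 0 0 1 0;65 0 0 0 0;65 0 0 0 0")

```text
t: 13.13
tcp_pos: [0.5932, -0.121, 0.1039]
tool_rot: [0.53, 0.848, -0.0, -0.002]
force: [-0.9, -0.8, 1.1]
finger_gap: 0.764
gripper_force: 0.0
```

```bash
python3 - <<'E'
from h import *
st();s=readout.sense();M=Rot.from_quat(s['tool_rot']).as_matrix()
print('tool mm to knob',M.T@(np.array([.5965,-.1215,.038])-s['tcp_pos'])*1000)
E
```

```text
t13.13 tcp [ 0.5932 -0.121   0.1039] bed [ -33.4 -311.8] yaw_y 26.03 tilt [ 0.004 -0.003 -1.   ] F [-0.9 -0.8  1.1] gap 65.3 0.0 q [-0.39  0.65  1.58  0.    0.92 -0.84]
tool mm to knob [-2.12089874  2.93315249 65.92684189]
```

send_rows(commands="65 -0.1 0.15 0.8 0;65 0 0 0.8 0;65 0 0 0.8 0;65 0 0 0.6 0;65 0 0 0.3 0;65 0 0 0 0;65 0 0 0 0;15 0 0 0 0;15 0 0 0 0;15 0 0 0 0;15 0 0 0 0;15 0 0 0 0;15 0 0 0 0;15 0 0 0 0;15 0 0 0 0", grip_force=70)

```text
t: 14.38
tcp_pos: [0.5993, -0.1227, 0.0411]
tool_rot: [0.53, 0.848, 0.0, 0.001]
force: [-0.5, 0.8, 5.6]
finger_gap: 0.238
gripper_force: 68.4
```

```bash
python3 -c "
from h import *
st()"
```

```text
t14.38 tcp [ 0.5993 -0.1227  0.0411] bed [ -27.9 -314.9] yaw_y 26.05 tilt [-0.002  0.002 -1.   ] F [-0.5  0.8  5.6] gap 20.3 68.36562037467957 q [-0.38  0.75  1.6   0.    0.8  -0.84]
```

send_rows(commands="15 0 0 -0.2 0;15 0 0 -0.5 0;15 0 0 -1 0;15 0 0 -1 0;15 0 0 -1 0;15 0 0 -1 0;15 0 0 -1 0;15 0 0 -1 0;15 0 0 -0.8 0;15 0 0 0 1;15 0 0 0 1;15 0 0 0 1;15 0 0 0 0.15;15 0 0 0 0;15 0 0 0 0")

```text
t: 15.63
tcp_pos: [0.5979, -0.1224, 0.1896]
tool_rot: [0.619, 0.786, -0.0, -0.0]
force: [-0.4, -0.1, -3.5]
finger_gap: 0.238
gripper_force: 68.8
```

```bash
python3 - <<'E'
from h import *
import pickle
st();s=snap('scene','s4.png');t=snap('top','t4.png');pickle.dump((s,t),open('p4.pkl','wb'))
im=cv2.imread('pics/s4.png');a=cv2.resize(im[120:240,300:420],(400,400),interpolation=cv2.INTER_CUBIC)
im=cv2.imread('pics/t4.png');b=cv2.resize(im[160:280,290:410],(400,400),interpolation=cv2.INTER_CUBIC)
cv2.imwrite('pics/c4.png',np.hstack([a,b]))
E
```

```text
t15.63 tcp [ 0.5979 -0.1224  0.1896] bed [ -29.2 -314.2] yaw_y 13.54 tilt [ 0.001 -0.001 -1.   ] F [-0.4 -0.1 -3.5] gap 20.4 68.83578300476074 q [-0.38  0.54  1.5  -0.    1.1  -0.62]
```

View pics/c4.png

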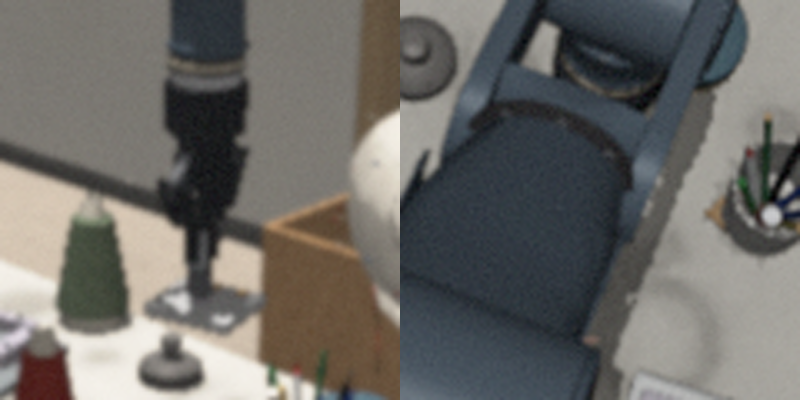

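The scene crop (left half) shows the carrier held level at (205,305); the top view is blocked by the arm. I'll estimate the carrier's yaw from the visible corners, roughly (147,297), (233,322) and (265,292) in the crop.

```bash
python3 - <<'E'
from h import *
import pickle
s,t=pickle.load(open('p4.pkl','rb'))
c=np.array([[147,297],[233,322],[265,292]])*.3+[300,120]
P=plane(s,c,.1626);print(P.round(4))
for a,b in((0,1),(1,2)):
    d=P[b]-P[a];print(np.linalg.norm(d),np.degrees(np.arctan2(d[1],d[0])))
# predicted corners if yaw=13.5, knob at tcp
k=np.array([.5979,-.1224])
for y in (10,13.5,17):
    R=np.array([[np.cos(np.radians(y)),-np.sin(np.radians(y))],[np.sin(np.radians(y)),np.cos(np.radians(y))]])
    for z in(.1486,.1626):
        W=[np.r_[k+R@np.array(q),z] for q in((-.03,.044),(-.03,-.044),(.054,-.044),(.054,.044))]
        print(y,z,((proj(s,W)-[300,120])/.3).round(0).tolist())
E
```

```text
[[ 0.568  -0.0827  0.1626]
 [ 0.5822 -0.1784  0.1626]
 [ 0.6557 -0.1534  0.1626]]
0.09674118588776702 -81.55056674285234
0.07768545243957174 18.782390548877842
10 0.1486 [[143.0, 313.0], [222.0, 336.0], [269.0, 306.0], [191.0, 285.0]]
10 0.1626 [[143.0, 300.0], [222.0, 322.0], [269.0, 292.0], [192.0, 272.0]]
13.5 0.1486 [[143.0, 315.0], [225.0, 335.0], [267.0, 304.0], [187.0, 285.0]]
13.5 0.1626 [[143.0, 301.0], [226.0, 321.0], [268.0, 290.0], [187.0, 272.0]]
17 0.1486 [[143.0, 316.0], [228.0, 334.0], [265.0, 302.0], [183.0, 285.0]]
17 0.1626 [[143.0, 302.0], [229.0, 320.0], [266.0, 289.0], [183.0, 272.0]]
```

send_rows(commands="15 0.5 0 0 0;15 1 0 0 0;15 1 0 0 0;15 1 0 0 0;15 1 0 0 0;15 1 0 0 0;15 1 0 0 0;15 1 0 0 0;15 1 0 0 0;15 1 0 0 0;15 1 0 0 0;15 0.87 -0.62 0 0;15 0.87 -0.62 0 0;15 0.87 -0.62 0 0;15 0.87 -0.62 0 0;15 0.87 -0.62 0 0;15 0.87 -0.62 0 0;15 0 0 0 0;15 0 0 0 0")

```text
t: 17.32
tcp_pos: [0.4514, 0.167, 0.19]
tool_rot: [0.618, 0.786, -0.0, -0.0]
force: [0.2, -0.3, -3.3]
finger_gap: 0.241
gripper_force: 68.9
```

```bash
python3 -c "
from h import *
st()"
```

```text
t17.32 tcp [0.4514 0.167  0.19  ] bed [-104.     1.3] yaw_y 13.61 tilt [ 0. -0. -1.] F [ 0.2 -0.3 -3.3] gap 20.6 68.8931679725647 q [ 0.12  0.38  1.82  0.    0.95 -0.12]
```

send_rows(commands="15 -0.06 0 0.9 0;15 0 0 0.9 0;15 0 0 0.9 0;15 0 0 0.9 0;15 0 0 0.9 0;15 0 0 0.9 0;15 0 0 0.7 0;15 0 0 0.3 0;15 0 0 0 0;15 0 0 0 0")

```text
t: 18.15
tcp_pos: [0.454, 0.1647, 0.0619]
tool_rot: [0.619, 0.785, 0.0, 0.0]
force: [0.4, -0.5, -3.3]
finger_gap: 0.239
gripper_force: 68.9
```

```bash
python3 - <<'E'
from h import *
st();snap('scene','s5.png');snap('top','t5.png')
im=cv2.imread('pics/s5.png');a=cv2.resize(im[175:275,225:345],(480,400),interpolation=cv2.INTER_CUBIC)
im=cv2.imread('pics/t5.png');b=cv2.resize(im[185:285,190:270],(320,400),interpolation=cv2.INTER_CUBIC)
cv2.imwrite('pics/c5.png',np.hstack([a,b]))
E
```

```text
t18.15 tcp [0.454  0.1647 0.0619] bed [-102.1   -1.5] yaw_y 13.44 tilt [-0.     0.001 -1.   ] F [ 0.4 -0.5 -3.3] gap 20.4 68.93996715545654 q [ 0.12  0.61  1.92 -0.    0.62 -0.12]
```

View pics/c5.png

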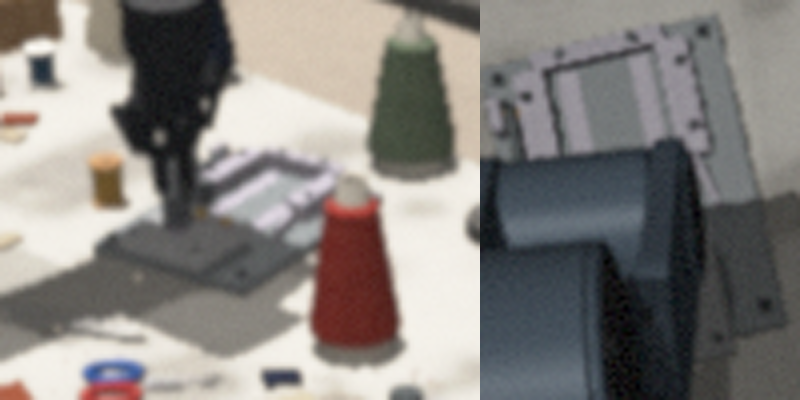

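The carrier is over the bed's front, aligned with it, and the spool still stands at left-half (107,180). Lowering until it touches.

send_rows(commands="15 0.07 0 0.2 0;15 0 0 0.15 0;15 0 0 0 0;15 0 0 0 0")

```text
t: 18.58
tcp_pos: [0.4527, 0.1662, 0.0548]
tool_rot: [0.619, 0.785, -0.0, -0.0]
force: [0.4, -0.2, -3.5]
finger_gap: 0.233
gripper_force: 68.9
```

send_rows(commands="15 0 0 0.1 0;15 0 0 0 0;15 0 0 0 0")

```text
t: 18.83
tcp_pos: [0.4529, 0.1662, 0.0531]
tool_rot: [0.619, 0.785, 0.0, 0.0]
force: [-0.7, 0.6, 0.4]
finger_gap: 0.236
gripper_force: 69.8
```

```bash
python3 -c "
from h import *
st()"
```

```text
t18.83 tcp [0.4529 0.1662 0.0531] bed [-102.7    0.2] yaw_y 13.46 tilt [-0.     0.001 -1.   ] F [-0.7  0.6  0.4] gap 20.2 69.82701301574707 q [ 0.12  0.63  1.92  0.    0.59 -0.12]
```

send_rows(commands="15 0 0.3 0 0;15 0 0.3 0 0;15 0 0.3 0 0;15 0 0.3 0 0;15 0 0 0 0")

```text
t: 19.25
tcp_pos: [0.4759, 0.1717, 0.0531]
tool_rot: [0.619, 0.785, -0.0, -0.0]
force: [-2.4, 0.3, 3.5]
finger_gap: 0.234
gripper_force: 70.4
```

send_rows(commands="15 0 0.3 0 0;15 0 0.3 0 0;15 0 0.3 0 0;15 0 0 0 0")

```text
t: 19.58
tcp_pos: [0.4901, 0.1754, 0.0531]
tool_rot: [0.619, 0.785, -0.003, -0.003]
force: [-7.9, -1.2, 9.8]
finger_gap: 0.234
gripper_force: 71.4
```

```bash
python3 -c "
from h import *
st()"
```

```text
t19.58 tcp [0.4901 0.1754 0.0531] bed [-64.5   0.5] yaw_y 13.5 tilt [ 0.    -0.008 -1.   ] F [-7.9 -1.2  9.8] gap 20.0 71.37531995773315 q [ 0.13  0.65  1.82 -0.    0.68 -0.11]
```

send_rows(commands="15 0 0.3 -0.03 0;15 0 0.3 0 0;15 0 0.3 0 0;15 0 0 0 0")

```text
t: 19.92
tcp_pos: [0.5123, 0.1803, 0.0533]
tool_rot: [0.619, 0.785, 0.001, 0.001]
force: [-0.2, 0.5, -2.6]
finger_gap: 0.235
gripper_force: 69.2
```

send_rows(commands="15 0 0.3 0 0;15 0 0.3 0 0;15 0 0.3 0 0;15 0 0 0 0")

```text
t: 20.25
tcp_pos: [0.5304, 0.1847, 0.0532]
tool_rot: [0.62, 0.785, 0.001, 0.001]
force: [0.0, 1.6, -2.4]
finger_gap: 0.237
gripper_force: 69.1
```

```bash
python3 -c "
from h import *
st()"
```

```text
t20.25 tcp [0.5304 0.1847 0.0532] bed [-23.1   0.1] yaw_y 13.44 tilt [ 0.     0.003 -1.   ] F [ 0.   1.6 -2.4] gap 20.3 69.085031747818 q [ 0.14  0.68  1.72  0.    0.73 -0.1 ]
```

send_rows(commands="15 0 0.3 0 0;15 0 0.3 0 0;15 0 0.3 0 0;15 0 0.3 0 0;15 0 0.3 0 0;15 0 0.3 0 0;15 0 0.3 0 0;15 0 0 0 0;15 0 0 0 0")

```text
t: 21.0
tcp_pos: [0.5714, 0.1948, 0.0534]
tool_rot: [0.619, 0.785, 0.002, 0.001]
force: [-0.1, 2.2, -1.3]
finger_gap: 0.235
gripper_force: 69.2
```

send_rows(commands="15 0 0.15 0.02 0;15 0 0.15 0 0;15 0 0 0 0;15 0 0 0 0")

```text
t: 21.33
tcp_pos: [0.5734, 0.1955, 0.0532]
tool_rot: [0.619, 0.785, -0.001, -0.001]
force: [-7.0, 2.4, 3.6]
finger_gap: 0.232
gripper_force: 70.2
```

```bash
python3 -c "
from h import *
st()"
```

```text
t21.33 tcp [0.5734 0.1955 0.0532] bed [21.3  0.5] yaw_y 13.48 tilt [ 0.001 -0.004 -1.   ] F [-7.   2.4  3.6] gap 19.8 70.15207529067993 q [ 0.14  0.73  1.6   0.    0.82 -0.09]
```

send_rows(commands="15 0 0.2 0 0;15 0 0.2 0 0;15 0 0 0 0;15 0 0 0 0")

```text
t: 21.67
tcp_pos: [0.5823, 0.1977, 0.0532]
tool_rot: [0.619, 0.785, -0.0, -0.001]
force: [-4.1, 2.8, 0.9]
finger_gap: 0.238
gripper_force: 70.0
```

```bash
python3 - <<'E'
from h import *
st();snap('scene','s6.png');snap('top','t6.png')
im=cv2.imread('pics/s6.png');a=cv2.resize(im[185:265,235:325],(450,400),interpolation=cv2.INTER_CUBIC)
im=cv2.imread('pics/t6.png');b=cv2.resize(im[185:285,190:270],(320,400),interpolation=cv2.INTER_CUBIC)
cv2.imwrite('pics/c6.png',np.hstack([a,b]))
E
```

```text
t21.67 tcp [0.5823 0.1977 0.0532] bed [30.4  0.6] yaw_y 13.46 tilt [ 0.001 -0.001 -1.   ] F [-4.1  2.8  0.9] gap 20.3 70.00546216964722 q [ 0.15  0.73  1.58  0.    0.83 -0.09]
```

send_rows(commands="15 0 0.15 0 0;15 0 0 0 0;15 0 0 0 0")

```text
t: 22.02
tcp_pos: [0.5833, 0.198, 0.0533]
tool_rot: [0.619, 0.785, -0.002, -0.002]
force: [-7.2, 1.7, 5.8]
finger_gap: 0.234
gripper_force: 70.8
```

send_rows(commands="15 0 0.15 0 0;15 0 0 0 0;15 0 0 0 0")

```text
t: 22.27
tcp_pos: [0.5834, 0.198, 0.0533]
tool_rot: [0.619, 0.785, -0.004, -0.004]
force: [-12.7, -0.5, 9.6]
finger_gap: 0.235
gripper_force: 71.6
```

```bash
python3 -c "
from h import *
st()"
```

```text
t22.27 tcp [0.5834 0.198  0.0533] bed [31.6  0.6] yaw_y 13.5 tilt [ 0.001 -0.012 -1.   ] F [-12.7  -0.5   9.6] gap 20.0 71.64173126220703 q [ 0.15  0.74  1.57 -0.    0.85 -0.09]
```

send_rows(commands="15 0 0.1 0 0;15 0 0 0 0;15 0 -0.2 -0.03 0;15 0 0 0 0;35 0 0 0 0;60 0 0 0 0;60 0 0 0 0;60 0 0 0 0;60 0 0 0 0")

```text
t: 23.02
tcp_pos: [0.5883, 0.1981, 0.054]
tool_rot: [0.619, 0.785, 0.001, 0.001]
force: [-0.8, 0.0, -0.4]
finger_gap: 0.706
gripper_force: 0.0
```

send_rows(commands="60 0 0 -0.5 0;60 0 0 -1 0;60 0 0 -1 0;60 0 0 -1 0;60 0 0 -1 0;60 0 0 -1 0;60 0 0 -1 0;60 0 0 -1 0;60 0 -1 0 0;60 0 -1 0 0;60 1 -1 0 0;60 1 -1 0 0;60 1 -1 0 0;60 1 0 0 0;60 1 0 0 0;60 1 0 0 0;60 1 0 0 0;60 1 0 0 0;60 1 0 0 0;60 1 0 0 0")

```text
t: 24.68
tcp_pos: [0.4432, 0.3706, 0.2046]
tool_rot: [0.619, 0.785, 0.001, 0.0]
force: [0.5, -0.4, 0.7]
finger_gap: 0.698
gripper_force: 0.0
```

send_rows(commands="60 1 0 0 0;60 1 0 0 0;60 1 0 0 0;60 1 0 0 0;60 1 0 0 0;60 1 0 0 0;60 1 0 0 0;60 1 0 0 0;60 1 0 0 0;60 1 0 0 0;60 0 0 0 0;60 0 0 0 0")

```text
t: 25.68
tcp_pos: [0.3963, 0.5646, 0.2041]
tool_rot: [0.619, 0.786, 0.0, 0.0]
force: [-0.2, 0.1, -0.5]
finger_gap: 0.706
gripper_force: 0.0
```

```bash
python3 - <<'E'
from h import *
st();snap('scene','s7.png');snap('top','t7.png')
im=cv2.imread('pics/s7.png');a=cv2.resize(im[185:265,225:315],(450,400),interpolation=cv2.INTER_CUBIC)
im=cv2.imread('pics/t7.png');b=cv2.resize(im[185:285,185:270],(340,400),interpolation=cv2.INTER_CUBIC)
cv2.imwrite('pics/c7.png',np.hstack([a,b]))
E
```

```text
t25.68 tcp [0.3963 0.5646 0.2041] bed [-64.8 400.8] yaw_y 13.56 tilt [-0.     0.001 -1.   ] F [-0.2  0.1 -0.5] gap 60.3 0.0 q [ 0.8   0.63  1.27 -0.    1.24  0.56]
```

View pics/c7.png

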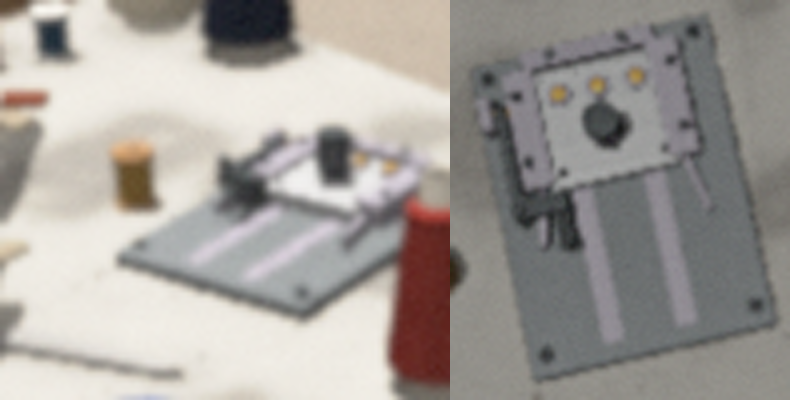

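The carrier is in the bed, dies at the back stop, and the spool stands at left-half (133,175). To check the catch, I'll compare its pixels with the start pictures, when it was shut. At 0.2 rad its nose would sit about 12 mm (3 px) higher in the scene view.

```bash
python3 - <<'E'
from h import *
import pickle
s=pickle.load(open('scene0.pkl','rb'))
A=cv2.imread('pics/scene0.png',0).astype(np.float32);B=cv2.imread('pics/s7.png',0).astype(np.float32)
C=cv2.imread('pics/top0.png',0).astype(np.float32);D=cv2.imread('pics/t7.png',0).astype(np.float32)
def w(x,y,z): return np.r_[bed([x,y],True),z]
s['rotation'];print('nose shut/up',proj(s,[w(-.02,.04,.03),w(-.02,.04,.042),w(.05,.066,.03)]))
def shift(A,B,box):
    x0,y0,x1,y1=box;T=A[y0:y1,x0:x1];S=B[y0-5:y1+5,x0-5:x1+5]
    r=cv2.matchTemplate(S,T,cv2.TM_CCOEFF_NORMED);_,v,_,l=cv2.minMaxLoc(r);return l[0]-5,l[1]-5,round(v,3),np.round(r[3:8,5],3)
u=proj(s,[w(-.02,.045,.03)])[0].astype(int);print(u)
print('scene nose',shift(A,B,(u[0]-8,u[1]-6,u[0]+7,u[1]+6)))
a=cv2.resize(cv2.imread('pics/scene0.png')[200:235,250:290],(400,350),interpolation=cv2.INTER_CUBIC)
b=cv2.resize(cv2.imread('pics/s7.png')[200:235,250:290],(400,350),interpolation=cv2.INTER_CUBIC)
cv2.imwrite('pics/c8.png',np.hstack([a,b]))
E
```

```text
nose shut/up [[274.64514897 222.49718706]
 [274.4633727  219.47884542]
 [280.6711709  214.3079116 ]]
[273 222]
scene nose (0, 0, 0.953, array([0.701, 0.86 , 0.953, 0.903, 0.763], dtype=float32))
```

View pics/c8.png

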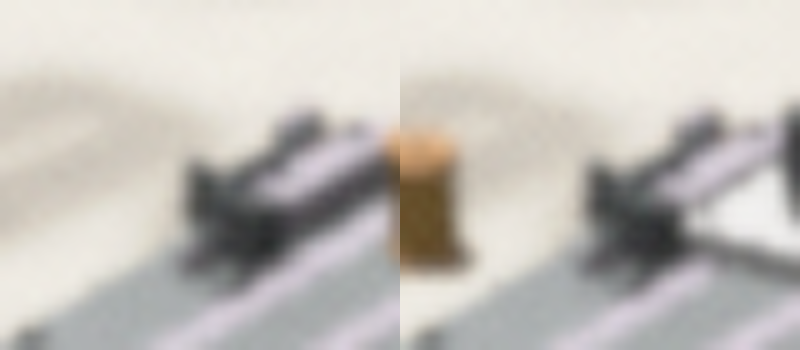

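The catch looks the same as at the start: zero shift, same shape at (245,230) and (645,230). It has dropped shut behind the carrier, so I'm handing in.

```bash
python3 -c "
from h import *
print(sign_off())"
```

```text
the job is handed in; nothing more can be done
None
```

The spool stands upright on the bench left of the bed, and the three-cup carrier is pushed home against the back stop. The catch appears dropped shut behind it (no shift from the start picture), the gripper is released and clear, and the job was handed in at about 26 s; no verdict came back.

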